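# Clamp the glued setting of a bangle in the spring press

### The arm

A 6-joint arm with a two-finger parallel gripper is mounted at the origin on the work surface. World frame = base frame: x ahead of the robot, y to its left, z up, the work surface at z = 0. Lengths are in m, angles in rad, forces in N, time in s.
With the tool pointing down it reaches from about 0.4 to 0.825 m from the base axis. Payload 7 kg.
Tool frame: the origin (TCP) lies at the very end of the fingers, on their centre line; the grasp point (between the pads) lies 19 mm behind it (r.grip_depth is the distance from the TCP to the grasp point, in m); z points along the fingers, y is the line along which they close (so a half turn about z gives the same grasp; the last joint's range is limited). The gripper opens to 85 mm and grips with 20 to 120 N. Pads are 22 mm wide; open, the fingers measure 114 mm over their backs; the gripper's body (76 mm by 85 mm) begins 54 mm behind the grasp point. The pads swing forward as they close: fully open they stand 13 mm farther back than shut.
Start: joints at [1.582, 0.359, 0.012, 0, -1.224, -0.288], TCP at [0.184, 0.649, 0.231] pointing down, gripper open.
Joint ranges: [-3.07, 3.07], [-1.43, 2.12], [-1.02, 1.25], [-3.03, 1.67], [-3.05, -0], [-3.03, 3.03]. Speed limits (rad/s): [2.39, 2.39, 3.01, 3.14, 3.14, 3.14].

### API

Orientations are given as [roll, pitch, yaw] about the fixed x, y, z axes, in that order (R = Rz(yaw) Ry(pitch) Rx(roll)).
In Python, from station import r, eyes, nets gives the robot as it stands.
- The arm moves only by the tool play_rows, never from a script. Its argument "targets" is one flat list of numbers, 4 for each row, row after row: the shift along the tool's x, y, z in cm, then the turn about the tool's z in degrees. In form: [tx, ty, tz, spin, tx, ty, tz, spin, ...]. A call has 1 to 12 rows; each row shifts and turns the commanded pose from where the row before left it, along the tool's axes as they then stand; what a row does not reach is not made up. A row lasts 1/10 s, in which the tool goes at most 50 mm and 8.59 degrees, less where a joint would pass 70% of its speed; a pose out of reach is approached as far as the arm can. A call is refused whole if a number of a shift passes 5 or a number of a turn 8.59, either way. A call with a gripper value outside its range is refused whole. "claw" is the finger opening in cm, from 0 to 8.54, set as the call begins (left out, the last holds). The fingers move at their own pace and stop on an object; the grip force is fixed at half the most. Time passes only in rows, so rows that do not move let the fingers close. It gives the time, the measured TCP pose, the force, the opening and the grip force at its end, in the units of the state.
- r.read_state(): the state, without advancing time (a new reading comes with each control period).
- eyes.read_camera(name): name is "scene" or "side" or "wrist"; returns the picture (384x512x3 uint8, red, green, blue); there is no depth.
- eyes.camera_info(name): a dict with "camera_matrix" (3x3 intrinsics, pixels), "distortion" ([k1, k2, p1, p2, k3] as OpenCV has them; the pictures are not rectified), "R" (3x3) and "t" (3): a world point X has camera coordinates R X + t. Camera axes: x right, y down, z forward; pixel columns grow to the right and rows downward; lengths in m; the calibration is good to about 2 mm. A picture is of the moment at which its call begins: read the wrist's pose just before it. camera_info takes no time and is no camera call; for the wrist camera it gives the pose at the moment of the call.
- r.hand_in(): hands the job in; it is judged then, once.
Trained networks look in the newest picture that a camera, given by its name, has taken for a name from the list of things; names that differ only in an ending like _2 or _b are one class to them, and where a whole thing is asked for, a point or a joint stands for the part that bears it (a point fixed in the world has none). Each returns a list of dicts, best first, with "p" (0 to 1); they miss things now and then, are a little off and sometimes report something else, mostly with a low value. They report only what shows in the picture. A call takes as long as a camera call.
- nets.recognise(camera, query): "bbox" ([centre column, centre row, width, height] as shares, 0 to 1, of the picture: columns of its width, rows of its height, round what is visible of it).
- nets.silhouettes(camera, query): "region" (384x512 bool, what is visible of it) and "bbox" ([centre column, centre row, width, height] as shares, 0 to 1, of the picture: columns of its width, rows of its height, round what is visible of it).
The state is a dict: "t": time; "joint_pos": joint angles; "joint_velocities": joint speeds; "effort": joint torques, N m; "tool_pos": TCP position; "ee_rot": TCP orientation; "force": force on the tool from outside, world axes, zero at the start; "ft_torque": the same for the moment, N m; "opening": opening from 0.0 (shut) to 1.0 (fully open); "finger_force": force on a finger pad.
Only numpy, scipy, OpenCV 4.12 (cv2) and the standard library are available. Lean on these libraries where they do the work, as an engineer would, in place of code of your own. Each camera call takes 0.05 s, during which the arm holds its last target. There are 200 camera calls.

### The job

Gently pick up the bangle with the blue stone and set it down over the round steel mandrel of the blue glue press, lying flat with its stone setting squarely facing the orange pad, and let go of it. Then push the press's black handle against its spring until the pointers stand in the green band, so that the pad clamps the setting; never push the pointers into the red, and finish while still holding the handle in the green. The bangle is hollow and dents: use the gentlest grip, do not knock or slam it, and leave everything else on the bench alone.

Things in the scene. Friction and masses are not known exactly. Their poses are not given: they have to be found in the camera images.
- press: Glue press, fixed: blue base plate 240 x 110 x 12 mm. Origin: centre of its underside; x runs along its length, the way the handle is pushed (handle, then pad, then mandrel), z up. On it: a round steel mandrel (seat), a carriage between rails with an upright black handle blade and a sprung orange pad, and at each side a black pointer bar over a painted white scale with green and red bands.
- seat (a point): On the plate's upper face (12 mm above the bench) on the mandrel's axis, 50 mm ahead of the press's origin; axes as the press. The mandrel is 40 mm across and 14 mm high, its top 4 mm tapering to 34 mm; the bangle drops over it with 3 mm play all round and rests on the plate.
- carriage (a joint): Travel of handle and pointers (pointer's front edge), m: 0 released, grows along the press's +x, hard stop at 0.045. Green band 0.026 to 0.034, red from 0.038; over 0.040 ruins the work. The return spring pushes back with 4.5 N plus 0.15 N per mm, and drives it back to 0 when let go.
- handle (a point): Middle of the handle blade's rear face (push here, along the press's +x), 60 mm above the bench; moves with the carriage; axes as the press. The black blade is 50 mm wide, 10 mm thick, upright, from 35 to 90 mm above the bench; behind it is only the flat plate and low rails. When released this point is 75 mm behind the press's origin.
- pad: Orange-faced pad, 24 mm wide, 16 mm high, middle 21 mm above the bench, ahead of the carriage. When released its face stands 53.5 mm before the mandrel's axis and its origin coincides with the press's. It meets a loaded setting at about 15 to 22 mm of travel; its cushion spring then adds 2 N plus 0.5 N per mm to the push.
- bangle: Child's silver bangle on the 4 mm thick white board: ring 58 mm outside, 46 inside, 16 high, about 60 g, with one brass setting with a blue stone, 14 mm across, on its outside. Origin: centre of its underside; z up; the setting points along its -x. Grip across the outside along its y. Dents if the fingers' forces on it sum to over 80 N (grip with 20 to 25 N) or it meets the press with over 30 N.
- setting (a point): Outer face of the bangle's stone setting, 35 mm from the ring's centre and 8 mm above its underside.
- bangle_copper: Plain copper bangle without a setting, 58 mm outside, 16 mm high, on the white board; leave alone. Origin: centre of its underside.
- bangle_brass: Plain brass bangle without a setting, 58 mm outside, 16 mm high, on the white board; leave alone. Origin: centre of its underside.
- hammer: Hammer lying on the bench right of the press; leave alone.
- graver: Graver (screwdriver-like tool) lying on the bench right of the press; leave alone.
- jar: Small jar, 56 mm across, 70 mm high, at the far side; leave alone. Origin: centre of its underside.
- bowl: Yellow bowl, 100 mm across, 35 mm high, at the far side; leave alone. Origin: centre of its underside.

How it is judged:
By the outcome, as a careful person would: the job done as asked, in the order asked, and still so for the second after the job is handed in, while the arm keeps its last pose, push and grip.
It also fails if it takes over 64 s, if anything falls off the work surface, if the arm or the gripper's body presses on something with over 40 N, if the wrist force passes 120 N, or if a joint passes its speed limit or range.

## Working session

There is one attempt and no reset: what is moved stays moved. The work goes in short steps, Python scripts to look and compute and a tool call to move; the robot and the scene stay as the last step left them, time stands still between calls to the robot, and variables do not carry over. Pictures are saved under pics/ and viewed, at most 10 in all, crops included, and the job is handed in when it is done.

Besides the shell and the picture viewer there is one more tool, called after "Emit:" as a command line: name --argument value ..., lists and objects as JSON in quotes. play_rows: Moves the arm, as the interface text tells. Its arguments: {"type":"object","properties":{"targets":{"type":"array"},"claw":{"type":"number"}},"required":["targets"]}

```bash
mkdir -p pics; ls
python3 - <<'E'
from station import r,eyes,nets
import cv2,numpy as np
s=r.read_state();print(s)
ims=[]
for c in ["scene","side"]:
    im=eyes.read_camera(c);cv2.imwrite(f"pics/{c}0.png",im[:,:,::-1])
    i=eyes.camera_info(c);print(c,np.round(i["camera_matrix"],1).tolist(),np.round(i["distortion"],3),np.round(-np.array(i["R"]).T@i["t"],3))
    for q in ["press","bangle","setting","handle","pad","seat","bangle_copper","bangle_brass"]:
        print(q,[(round(d["p"],2),np.round(np.array(d["bbox"])*[512,384,512,384],1).tolist()) for d in nets.recognise(c,q)[:2]])
E
```

```text
pics
{'t': 0.0, 'joint_pos': array([ 1.58211635e+00,  3.59362680e-01,  1.10341164e-02, -3.26174552e-04,
       -1.22411335e+00, -2.88092074e-01]), 'joint_velocities': array([ 1.32163881e-03, -9.57775537e-04, -1.00028156e-04, -7.57840335e-04,
        6.61084233e-05, -4.81285852e-04]), 'effort': array([-6.81143301e-04, -5.83319199e+01,  2.93423796e+01,  6.93693012e+00,
       -5.89400763e-03,  5.22631964e-06]), 'tool_pos': array([0.18435278, 0.64882035, 0.2303729 ]), 'ee_rot': array([ 3.13992776e+00, -1.73604256e-04, -2.76882982e-01]), 'force': array([ 0.05137625,  0.6913994 , -0.15639181]), 'ft_torque': array([0.00498314, 0.04198173, 0.01726043]), 'finger_force': 0.0, 'opening': 0.9990584524338938}
scene [[395.8, 0.0, 251.0], [0.0, 395.8, 192.6], [0.0, 0.0, 1.0]] [-0.113  0.     0.     0.     0.   ] [1.138 0.259 0.73 ]
press [(0.8, [231.0, 199.0, 99.9, 77.9])]
bangle [(0.73, [357.9, 259.6, 28.4, 22.8])]
setting [(0.78, [358.2, 258.9, 24.9, 22.5])]
handle [(0.77, [243.8, 176.9, 30.2, 41.2])]
pad [(0.65, [236.7, 193.8, 16.6, 15.1]), (0.36, [174.4, 130.1, 64.7, 55.9])]
seat [(0.65, [233.3, 195.3, 99.6, 81.9])]
bangle_copper [(0.69, [335.2, 208.1, 20.0, 22.0])]
bangle_brass [(0.65, [395.1, 226.1, 23.7, 21.0])]
side [[408.1, 0.0, 257.6], [0.0, 408.1, 187.1], [0.0, 0.0, 1.0]] [-0.132  0.     0.     0.     0.   ] [ 0.557 -0.799  0.768]
press [(0.98, [256.4, 220.1, 110.3, 63.1])]
bangle [(0.65, [262.4, 135.9, 21.6, 17.2])]
setting [(0.66, [328.7, 141.2, 29.3, 26.2]), (0.65, [262.9, 138.1, 22.3, 19.6])]
handle [(0.83, [243.1, 206.9, 33.6, 39.0])]
pad []
seat [(0.69, [254.8, 223.8, 107.8, 64.4])]
bangle_copper [(0.76, [223.0, 161.2, 16.1, 20.1])]
bangle_brass [(0.48, [212.3, 131.0, 18.8, 9.8])]
```

Run:
```python
import cv2,numpy as np
a=cv2.imread("pics/scene0.png");b=cv2.imread("pics/side0.png")
cv2.imwrite("pics/s0.png",cv2.resize(a,(800,600)));cv2.imwrite("pics/d0.png",cv2.resize(b,(800,600)))
```

```text
(no output)
```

View pics/s0.png

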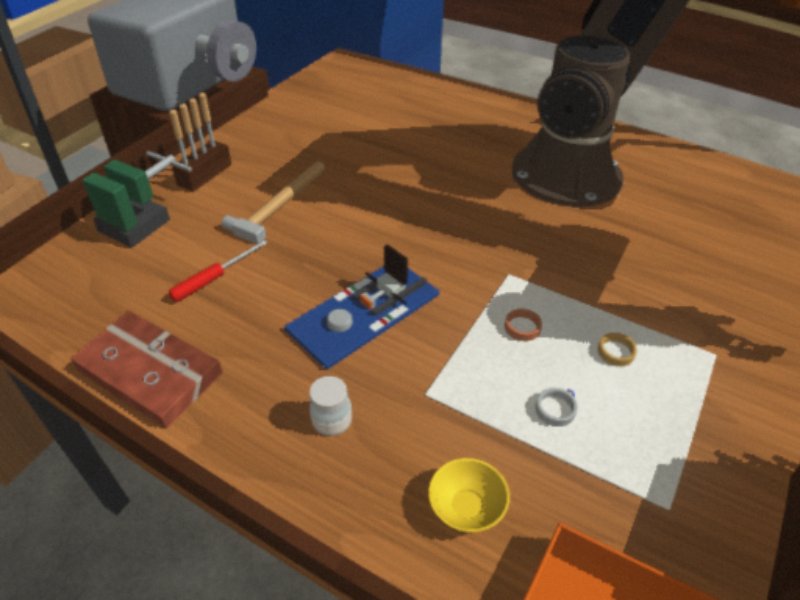

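View pics/d0.png

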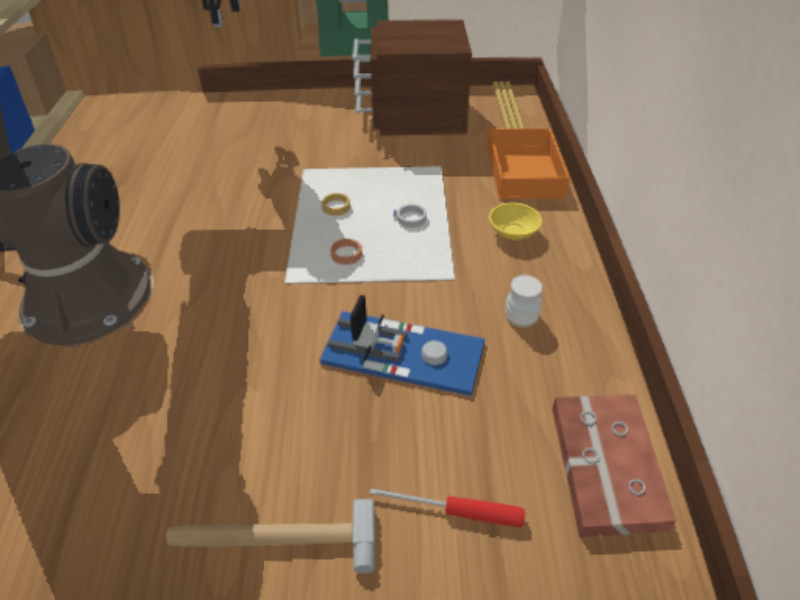

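The scene view (800 px) has the press at about (360,312), the silver bangle at (557,405) with its stone at (571,393). The side view has the press at (403,352) and the bangle at (411,215) with its setting on the left, towards the robot. Next I turn these into rough positions.

```bash
cat > h.py <<'E'
from station import r,eyes,nets
import cv2,numpy as np
def snap(c):
    s=r.read_state();i=eyes.camera_info(c);im=eyes.read_camera(c);return im,i,s
def plane(i,px,z):
    K=np.array(i["camera_matrix"]);D=np.array(i["distortion"]);R=np.array(i["R"]);t=np.array(i["t"])
    u=cv2.undistortPoints(np.float64(px).reshape(-1,1,2),K,D).reshape(-1,2)
    d=np.c_[u,np.ones(len(u))]@R; c=-R.T@t
    return (c+d*((z-c[2])/d[:,2])[:,None])[:,:2]
def proj(i,X):
    return cv2.projectPoints(np.float64(X).reshape(-1,1,3),cv2.Rodrigues(np.array(i["R"]))[0],np.array(i["t"],float),np.array(i["camera_matrix"]),np.array(i["distortion"]))[0].reshape(-1,2)
def press_rect(im,i,z=.012):
    h=cv2.cvtColor(im,cv2.COLOR_RGB2HSV);m=cv2.inRange(h,(105,120,40),(125,255,255))
    cs=[c for c in cv2.findContours(m,0,2)[0] if cv2.contourArea(c)>800]
    out=[]
    for c in cs:
        out.append(cv2.minAreaRect(np.float32(plane(i,c.reshape(-1,2),z)*1000)))
    return out
E
python3 - <<'E'
from h import *
for c,b,st,px in [("scene",(357.5,259.5),(366,252),[(216,205),(254,173)]),("side",(262.7,137),(254,136),[(277.5,226),(229,204)])]:
    im,i,s=snap(c)
    print(c,"bangle",plane(i,[b],.012),"stone",plane(i,[st],.012),"mandrel",plane(i,[px[0]],.026),"handle",plane(i,[px[1]],.06))
    print(press_rect(im,i))
i=eyes.camera_info("wrist");s=r.read_state()
print("wristcam",i["camera_matrix"],i["distortion"],-np.array(i["R"]).T@i["t"],np.array(i["R"]))
E
```

```text
scene bangle [[0.58554277 0.19644469]] stone [[0.55631444 0.20578384]] mandrel [[ 0.62098404 -0.15720633]] handle [[ 0.50610311 -0.11816572]]
[((568.4680786132812, -143.34442138671875), (111.43232727050781, 238.35256958007812), 73.11893463134766), ((-322.19671630859375, -859.8274536132812), (652.841796875, 703.8140869140625), 28.882722854614258)]
side bangle [[0.58827336 0.19857553]] stone [[0.56182679 0.20451646]] mandrel [[ 0.61190935 -0.16888242]] handle [[ 0.49739208 -0.12552345]]
[((564.765869140625, -150.1065673828125), (112.36479187011719, 237.11448669433594), 73.38021850585938)]
wristcam [[266.57598186   0.         254.79191872]
 [  0.         266.57598186 193.1555172 ]
 [  0.           0.           1.        ]] [0.00975338 0.         0.         0.         0.        ] [0.26496347 0.62577489 0.37366915] [[-2.72514767e-01 -9.62151412e-01  6.01661701e-04]
 [-9.10693966e-01  2.58141889e-01  3.22489170e-01]
 [-3.10438724e-01  8.73351312e-02 -9.46572963e-01]]
```

Emit:
play_rows --targets '[1.5,1,0,0,3.5,2.2,0.2,0,3.8,2.4,0.2,0,3.8,2.4,0.2,0,3.8,2.4,0.2,0,3.8,2.4,0.2,0,3.8,2.4,0.2,0,3.8,2.4,0.2,0,3.8,2.4,0.2,0,3.8,2.4,0.2,0,3.8,2.4,0.2,0,3.8,2.4,0.2,0]'

```text
t: 2.2
tool_pos: [0.5247, 0.2679, 0.2096]
ee_rot: [-3.141, -0.0, -0.277]
force: [0.1, 1.3, -0.1]
opening: 0.994
finger_force: 0.0
```

Emit:
play_rows --targets '[3.8,2.4,0.2,0,2.8,1.8,0.2,0,1.5,0.9,0.2,0,0,0,0,0]'

```text
t: 2.6
tool_pos: [0.5886, 0.1966, 0.2027]
ee_rot: [3.141, 0.001, -0.28]
force: [0.1, -0.4, -0.2]
opening: 0.998
finger_force: 0.0
```

Run:
```python
from h import *
im,i,s=snap("wrist");print(s["t"],s["tool_pos"],s["ee_rot"])
cv2.imwrite("pics/w1.png",im[:,:,::-1])
for q in ["bangle","setting","bangle_copper","bangle_brass"]:
    for d in nets.silhouettes("wrist",q)[:2]:
        m=d["region"].astype(np.uint8);c=max(cv2.findContours(m,0,2)[0],key=len)
        print(q,round(d["p"],2),np.round(np.array(d["bbox"])*[512,384,512,384],1),plane(i,[np.array(d["bbox"])[:2]*[512,384]],.012))
h=cv2.cvtColor(im,cv2.COLOR_RGB2HSV);m=cv2.inRange(h,(105,110,40),(130,255,255))
for c in cv2.findContours(m,0,2)[0]:
    if cv2.contourArea(c)>6: p=c.reshape(-1,2).mean(0);print("blue",cv2.contourArea(c),p,plane(i,[p],.012))
```

```text
2.6 [0.58857519 0.1966451  0.20268865] [ 3.14079000e+00  5.20037582e-04 -2.79842563e-01]
bangle 0.97 [254.1 171.8  47.7  49. ] [[0.5878284  0.19678689]]
setting 0.63 [255.7 173.1  43.7  50.2] [[0.58556824 0.19517426]]
setting 0.6 [ 5.038e+02  1.541e+02  1.600e+01 -3.000e-01] [[ 0.5235127  -0.10917468]]
bangle_copper 0.76 [353.  232.3  49.9  41.2] [[0.46693427 0.08866611]]
bangle_brass 0.6 [255.1 274.3  41.7  38.6] [[0.43829071 0.23812574]]
bangle_brass 0.47 [505.3 164.7  13.3  24.3] [[ 0.50878744 -0.11121282]]
blue 8.0 [256.77777778 195.        ] [[0.5564961  0.20204449]]
blue 207.0 [504.66666667 189.125     ] [[ 0.47514765 -0.11087274]]
blue 254.0 [504.51851852 128.90740741] [[ 0.55530239 -0.10950683]]
blue 2366.0 [488.75634518 124.93401015] [[ 0.56543487 -0.09141111]]
```

View pics/w1.png

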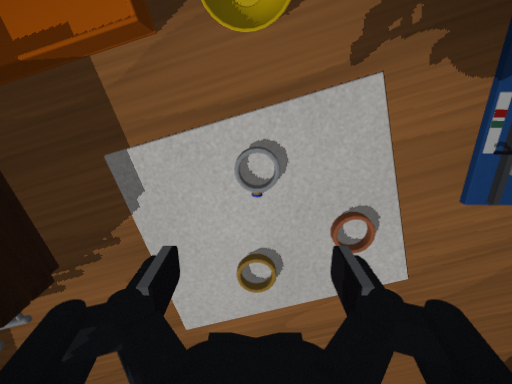

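The wrist view shows the silver bangle at (257,170) with the stone at (257,195), almost exactly along -tool x. I'll go lower and refine this.

Emit:
play_rows --targets '[0,0,2.5,0,0,0,3.5,0,0,0,2.5,0,0,0,1,0,0,0,0,0]'

```text
t: 3.35
tool_pos: [0.5869, 0.1993, 0.1073]
ee_rot: [3.14, 0.001, -0.276]
force: [0.2, -0.2, 0.2]
opening: 1.002
finger_force: 0.0
```

```bash
cat >> h.py <<'E'
from scipy.optimize import minimize
a=np.linspace(0,2*np.pi,72,endpoint=False);CIR=np.c_[np.cos(a),np.sin(a)]
def ringmask(i,x,y,z0,hh=.016,ro=.029,ri=.023):
    S=8;f=lambda rr,z:np.c_[CIR*rr+[x,y],np.full(72,z)]
    m=np.zeros((384,512),np.uint8)
    P=proj(i,np.r_[f(ro,z0),f(ro,z0+hh)]).astype(np.float32)
    cv2.fillConvexPoly(m,np.int32(cv2.convexHull(P).reshape(-1,2)*S),1,shift=3)
    h1=np.zeros_like(m);h2=np.zeros_like(m)
    cv2.fillConvexPoly(h1,np.int32(proj(i,f(ri,z0))*S),1,shift=3);cv2.fillConvexPoly(h2,np.int32(proj(i,f(ri,z0+hh))*S),1,shift=3)
    m[(h1&h2)>0]=0
    return m>0
def fitring(i,M,x0,z0):
    c=lambda p:-(lambda m:(m&M).sum()/(m|M).sum())(ringmask(i,p[0]/1e3,p[1]/1e3,z0))
    o=minimize(c,np.array(x0)*1e3,method="Nelder-Mead",options=dict(initial_simplex=np.array(x0)*1e3+[[0,0],[4,0],[0,4]]))
    return o.x/1e3,o.fun
E
python3 - <<'E'
from h import *
im,i,s=snap("wrist");print(s["t"],s["tool_pos"],s["ee_rot"])
cv2.imwrite("pics/w2.png",im[:,:,::-1])
d=nets.silhouettes("wrist","bangle")[0];M=d["region"];print(d["p"],M.sum())
p,f=fitring(i,M,(.588,.197),.004);print(p,f)
h=cv2.cvtColor(im,cv2.COLOR_RGB2HSV);m=cv2.inRange(h,(105,110,40),(130,255,255))
for c in cv2.findContours(m,0,2)[0]:
    q=c.reshape(-1,2).mean(0)
    if cv2.contourArea(c)>6 and 100<q[0]<400:
        w=plane(i,[q],.012)[0];e=p-w;print("blue",cv2.contourArea(c),q,w,np.hypot(*e),"bangle yaw",np.degrees(np.arctan2(e[1],e[0])))
        cv2.circle(im,tuple(np.int32(q)),2,(255,0,0),-1)
o=im.copy();E=ringmask(i,*p,.004).astype(np.uint8)
cv2.drawContours(o,cv2.findContours(E,1,2)[0],-1,(255,0,0),1);cv2.drawContours(o,cv2.findContours(M.astype(np.uint8),1,2)[0],-1,(0,255,0),1)
cx,cy=np.int32(proj(i,[[*p,.012]])[0]);cv2.imwrite("pics/w2c.png",cv2.resize(o[max(0,cy-60):cy+60,cx-80:cx+80,::-1],(800,600)))
# offset in tool axes
yaw=s["ee_rot"][2];e=p-s["tool_pos"][:2];print("tool dx,dy cm",100*(e@[np.cos(yaw),np.sin(yaw)]),100*(e@[np.sin(yaw),-np.cos(yaw)]),"yaw",np.degrees(yaw))
E
```

```text
3.35 [0.58685055 0.19927575 0.10732505] [ 3.13978509e+00  1.41401763e-03 -2.75621032e-01]
0.83 1700
[0.58976063 0.19283901] -0.8123338649654439
blue 24.5 [259.55555556 225.22222222] [0.55589895 0.20207664] 0.035099108961133774 bangle yaw -15.259255783478928
tool dx,dy cm 0.45519675975108964 0.540183092989266 yaw -15.791921859719881
```

View pics/w2c.png

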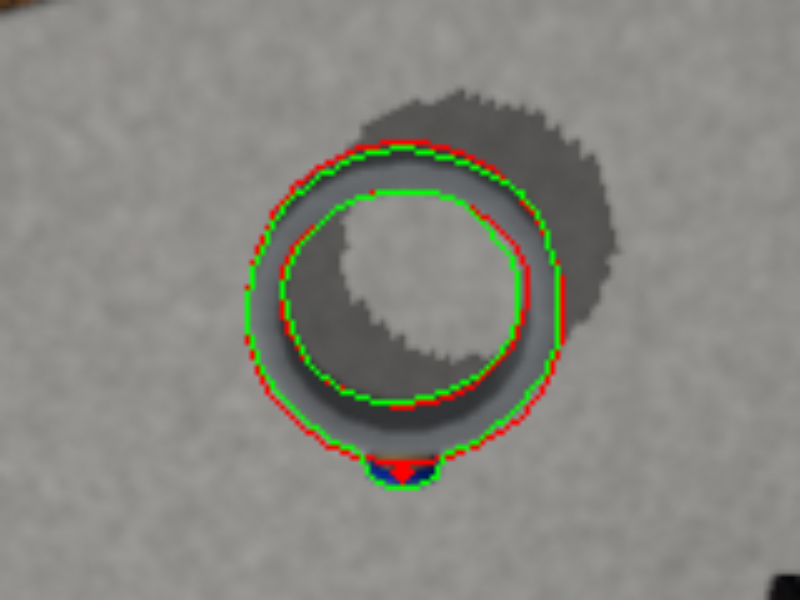

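The model fits the ring well, and the stone sits 35 mm from its centre as specified. Now I approach with the fingers partly closed.

Emit:
play_rows --claw 7.0 --targets '[0.4,0.5,1,0,0,0,2.5,0,0,0,2.5,0,0,0,1.5,0,0,0,1.0,0,0,0,0.7,0,0,0,0.4,0,0,0,0.2,0,0,0,0,0,0,0,0,0]'

```text
t: 4.45
tool_pos: [0.5906, 0.1933, 0.0109]
ee_rot: [-3.141, -0.001, -0.277]
force: [0.2, -0.7, 0.2]
opening: 0.82
finger_force: 0.0
```

Run:
```python
from h import *
s=r.read_state();print({k:np.round(s[k],4) for k in ["t","tool_pos","ee_rot","force","opening"]})
im,i,s=snap("wrist");j=eyes.camera_info("side");im2=eyes.read_camera("side")
x,y=np.int32(proj(j,[[*s["tool_pos"][:2],.02]])[0])
A=cv2.resize(im[100:384,106:406],(500,474));B=cv2.resize(im2[y-40:y+20,x-19:x+19],(300,474))
cv2.imwrite("pics/g1.png",np.hstack([A,B])[:,:,::-1])
```

```text
{'t': np.float64(4.45), 'tool_pos': array([0.5906, 0.1933, 0.0109]), 'ee_rot': array([-3.1408e+00, -7.0000e-04, -2.7670e-01]), 'force': array([ 0.2297, -0.7167,  0.18  ]), 'opening': np.float64(0.8197)}
```

View pics/g1.png

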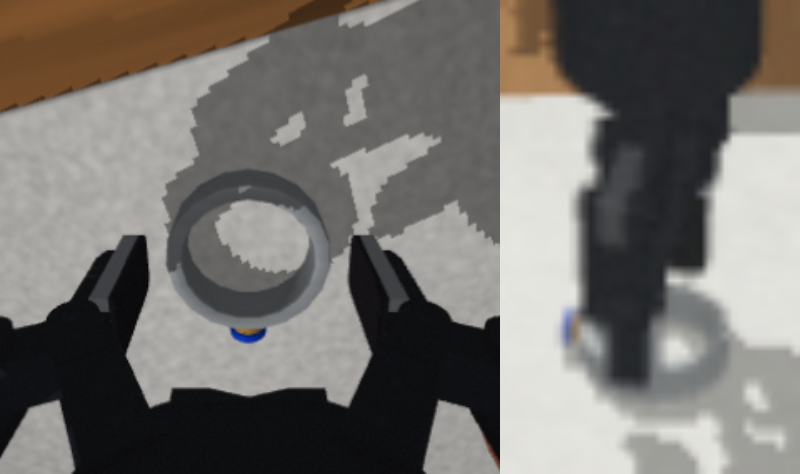

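The ring is centred between the fingers (crop columns 147 and 350, ring at 248). The setting points along -x.

Emit:
play_rows --targets '[0,0,0.3,0,0,0,0.2,0,0,0,0,0]' --claw 6.2

```text
t: 4.85
tool_pos: [0.59, 0.1929, 0.0049]
ee_rot: [3.141, 0.0, -0.277]
force: [0.2, 0.2, -1.0]
opening: 0.723
finger_force: 0.0
```

Emit:
play_rows --targets '[0,0,0,0,0,0,0,0,0,0,0,0]' --claw 5.9

```text
t: 5.15
tool_pos: [0.5902, 0.193, 0.0053]
ee_rot: [3.142, 0.0, -0.277]
force: [-0.4, 0.1, -0.9]
opening: 0.693
finger_force: 2.6
```

Emit:
play_rows --targets '[0,0,0,0,0,0,0,0,0,0,0,0]' --claw 5.8

```text
t: 5.45
tool_pos: [0.5902, 0.193, 0.0054]
ee_rot: [3.142, -0.0, -0.277]
force: [-0.5, -0.3, -0.6]
opening: 0.681
finger_force: 12.7
```

Emit:
play_rows --targets '[0,0,0,0,0,0,0,0]' --claw 5.73

```text
t: 5.65
tool_pos: [0.5902, 0.1931, 0.0054]
ee_rot: [-3.142, -0.0, -0.277]
force: [-0.7, -0.4, 1.6]
opening: 0.675
finger_force: 21.6
```

Emit:
play_rows --targets '[0,0,-0.2,0,0,0,-0.4,0,0,0,-0.8,0,0,0,-1.2,0,0,0,-2,0,0,0,-2,0,0,0,-2,0,0,0,-1,0,0,0,0,0]'

```text
t: 6.55
tool_pos: [0.5912, 0.1936, 0.1036]
ee_rot: [-3.139, -0.003, -0.277]
force: [0.1, -0.1, -1.6]
opening: 0.675
finger_force: 21.6
```

Run:
```python
from h import *
im,i,s=snap("wrist");print({k:np.round(s[k],4) for k in ["t","tool_pos","ee_rot","force","opening"]})
cv2.imwrite("pics/g2.png",cv2.resize(im[150:384,100:412],(800,600))[:,:,::-1])
```

```text
{'t': np.float64(6.55), 'tool_pos': array([0.5912, 0.1936, 0.1036]), 'ee_rot': array([-3.1387e+00, -2.6000e-03, -2.7660e-01]), 'force': array([ 0.1275, -0.1497, -1.5714]), 'opening': np.float64(0.6754)}
```

View pics/g2.png

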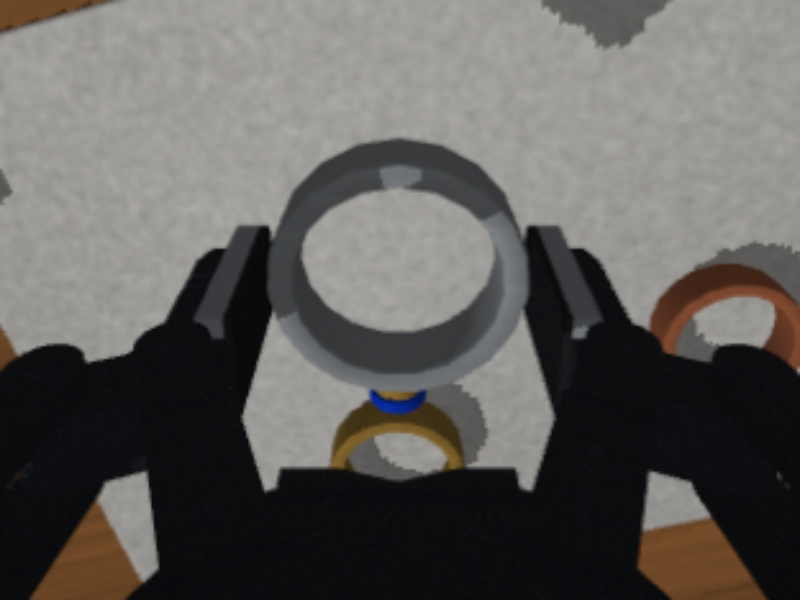

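The bangle is held level with its setting straight at (397,400). Next I carry it high towards the press and stop short of it to measure the plate.

Emit:
play_rows --targets '[0.3,0.7,-1,0,0.8,1.8,-1.5,0,1,2.5,-1.5,0,1,2.5,-1.5,0,1,2.5,-1.5,0,1,2.5,-1.5,0,1,2.3,-1,0,0.5,1.2,-0.5,0,0.2,0.4,0,0,0,0,0,0,0,0,0,0]'

```text
t: 7.7
tool_pos: [0.6104, 0.0172, 0.2004]
ee_rot: [3.141, 0.001, -0.277]
force: [-0.6, 0.6, -0.8]
opening: 0.67
finger_force: 21.6
```

Run:
```python
from h import *
im,i,s=snap("wrist");print({k:np.round(s[k],4) for k in ["t","tool_pos","ee_rot","opening","finger_force"]})
rr=press_rect(im,i);print(rr)
for q in ["press","seat","pad","handle"]:
    print(q,[(round(d["p"],2),np.round(np.array(d["bbox"])*[512,384,512,384],1).tolist()) for d in nets.recognise("wrist",q)[:2]])
cv2.imwrite("pics/p1.png",im[:,:,::-1])
```

```text
{'t': np.float64(7.7), 'tool_pos': array([0.6104, 0.0172, 0.2004]), 'ee_rot': array([ 3.141e+00,  1.300e-03, -2.766e-01]), 'opening': np.float64(0.6698), 'finger_force': np.float64(21.5738)}
[((567.1090087890625, -145.3879852294922), (111.38310241699219, 237.31935119628906), 73.3210220336914)]
press [(0.74, [395.7, 158.7, 127.6, 189.5])]
seat [(0.57, [395.7, 160.4, 123.0, 186.7])]
pad [(0.81, [392.1, 190.2, 21.0, 34.4])]
handle [(0.92, [391.2, 217.7, 85.4, 82.5])]
```

View pics/p1.png

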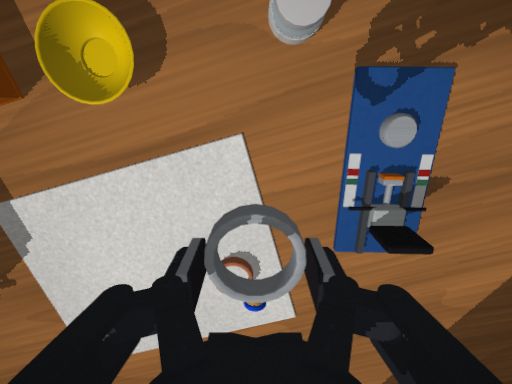

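The wrist view shows the plate running up the picture. The mandrel is at (399,130), the pad at (391,178) and the handle at (400,240). I'll fit the plate and mandrel outlines in all three cameras, and the held ring in the wrist view.

```bash
cat >> h.py <<'E'
def hullmask(i,P):
    m=np.zeros((384,512),np.uint8);cv2.fillConvexPoly(m,np.int32(cv2.convexHull(proj(i,P).astype(np.float32)).reshape(-1,2)*8),1,shift=3);return m>0
def box(x,y,w):
    c,s=np.cos(w),np.sin(w);return np.array([[x+c*u-s*v,y+s*u+c*v,z] for u in(-.12,.12) for v in(-.055,.055) for z in(0,.012)])
def fitpress(im,i):
    h=cv2.cvtColor(im,cv2.COLOR_RGB2HSV);m=cv2.inRange(h,(105,120,30),(125,255,255))
    near=hullmask(i,box(.566,-.147,-.292));near=cv2.dilate(near.astype(np.uint8),np.ones((25,25)))
    m=m*near;m[m>0]=1;cs=np.vstack([c for c in cv2.findContours(m,0,2)[0] if cv2.contourArea(c)>60])
    M=np.zeros((384,512),np.uint8);cv2.fillConvexPoly(M,cv2.convexHull(cs),1);M=M>0
    ig=(h[...,2]<45)&~M   # dark blade beyond
    def c(p):
        q=hullmask(i,box(p[0]/1e3,p[1]/1e3,p[2]/100))&~ig;return -(q&M).sum()/(q|M).sum()
    x0=np.array([566,-147,-29.2]);o=minimize(c,x0,method="Nelder-Mead",options=dict(initial_simplex=x0+[[0,0,0],[4,0,0],[0,4,0],[0,0,2.]],xatol=.02,fatol=1e-5))
    return o.x/[1e3,1e3,100],o.fun
def fitmandrel(im,i,x0):
    h=cv2.cvtColor(im,cv2.COLOR_RGB2HSV)
    f=lambda x,y:np.r_[np.c_[CIR*.02+[x,y],np.full(72,.012)],np.c_[CIR*.02+[x,y],np.full(72,.022)],np.c_[CIR*.017+[x,y],np.full(72,.026)]]
    near=cv2.dilate(hullmask(i,f(*x0)).astype(np.uint8),np.ones((13,13)))
    m=((h[...,1]<90)&(near>0)).astype(np.uint8);n,l,st,_=cv2.connectedComponentsWithStats(m)
    M=l==1+np.argmax(st[1:,4])
    c=lambda p:-(lambda q:(q&M).sum()/(q|M).sum())(hullmask(i,f(p[0]/1e3,p[1]/1e3)))
    x=np.array(x0)*1e3;o=minimize(c,x,method="Nelder-Mead",options=dict(initial_simplex=x+[[0,0],[4,0],[0,4]]))
    return o.x/1e3,o.fun
def totool(s,p):
    y=s["ee_rot"][2];e=np.array(p)-s["tool_pos"][:2];return np.round(100*np.array([e@[np.cos(y),np.sin(y)],e@[np.sin(y),-np.cos(y)]]),2)
E
python3 - <<'E'
from h import *
for c in ["wrist","scene","side"]:
    im,i,s=snap(c);p,f=fitpress(im,i);seat=p[:2]+.05*np.array([np.cos(p[2]),np.sin(p[2])])
    m,g=fitmandrel(im,i,seat)
    print(c,"press",np.round(p,4),"yaw",np.degrees(p[2]).round(2),round(f,3),"seat",seat.round(4),"mandrel",m.round(4),round(g,3))
    if c=="wrist":
        print("tool offs seat",totool(s,seat),"mandrel",totool(s,m),"tool yaw",np.degrees(s["ee_rot"][2]))
        k=s["tool_pos"];ds=nets.silhouettes("wrist","bangle");print([(d["p"],d["bbox"]) for d in ds][:2])
        rp,rf=fitring(i,ds[0]["region"],k[:2],k[2]-.0014);print("ring in tool",totool(s,rp),rf)
        ic,ip=-np.array(i["R"]).T@i["t"],k;print("cam in tool",totool(s,ic[:2]),ic[2]-k[2])
E
```

```text
wrist press [ 0.5651 -0.1478 -0.2819] yaw -16.15 -0.967 seat [ 0.6131 -0.1617] mandrel [ 0.6132 -0.162 ] -0.946
tool offs seat [ 5.11 17.17] mandrel [ 5.12 17.19] tool yaw -15.804778006232954
[(0.75, [0.4969, 0.6743, 0.2035, 0.2732]), (0.32, [0.7669, 0.4958, 0.0502, 0.0792])]
ring in tool [0.   0.07] -0.8766592920353983
cam in tool [8.39 0.06] 0.14231509641740445
scene press [ 0.5653 -0.1485 -0.2708] yaw -15.51 -0.788 seat [ 0.6134 -0.1618] mandrel [ 0.6123 -0.1615] -0.906
side press [ 0.5662 -0.1429 -0.2887] yaw -16.54 -0.884 seat [ 0.6142 -0.1572] mandrel [ 0.6137 -0.1594] -0.915
```

All the estimates agree within about 2 mm, and the ring sits at the tool's centre. I move above the mandrel, lower to about 60 mm, and check again.

Emit:
play_rows --targets '[0.3,1,0,0.4,0.8,2.6,0,0,0.9,3,0,0,0.9,3,0.5,0,0.9,3,1,0,0.8,2.6,1.5,0,0.4,1.4,2,0,0.1,0.5,3,0,0,0,3,0,0,0,2,0,0,0,1,0,0,0,0,0]'

```text
t: 9.35
tool_pos: [0.6111, -0.1622, 0.06]
ee_rot: [3.141, 0.002, -0.284]
force: [-0.0, -0.0, -0.3]
opening: 0.673
finger_force: 21.6
```

Run:
```python
from h import *
for k in range(2):
    im,i,s=snap("wrist");print({k:np.round(s[k],4) for k in ["t","tool_pos","ee_rot","opening","force"]})
    k=s["tool_pos"];ds=nets.silhouettes("wrist","bangle")
    rp,rf=fitring(i,ds[0]["region"],k[:2],k[2]-.0014);print("ring in tool",totool(s,rp),rf)
cv2.imwrite("pics/p2.png",cv2.resize(im[30:330,56:456],(800,600))[:,:,::-1])
print(totool(s,(.6132,-.162)))
```

```text
{'t': np.float64(9.35), 'tool_pos': array([ 0.6111, -0.1622,  0.06  ]), 'ee_rot': array([ 3.1408e+00,  2.4000e-03, -2.8430e-01]), 'opening': np.float64(0.6735), 'force': array([-0.0491, -0.0228, -0.3344])}
ring in tool [-0.01  0.05] -0.8816535577098957
{'t': np.float64(9.45), 'tool_pos': array([ 0.6126, -0.162 ,  0.0622]), 'ee_rot': array([ 3.1416e+00, -1.1000e-03, -2.8360e-01]), 'opening': np.float64(0.6732), 'force': array([-0.0399, -0.2714, -0.0028])}
ring in tool [-0.01  0.05] -0.8682313805211606
[ 0.05 -0.02]
```

View pics/p2.png

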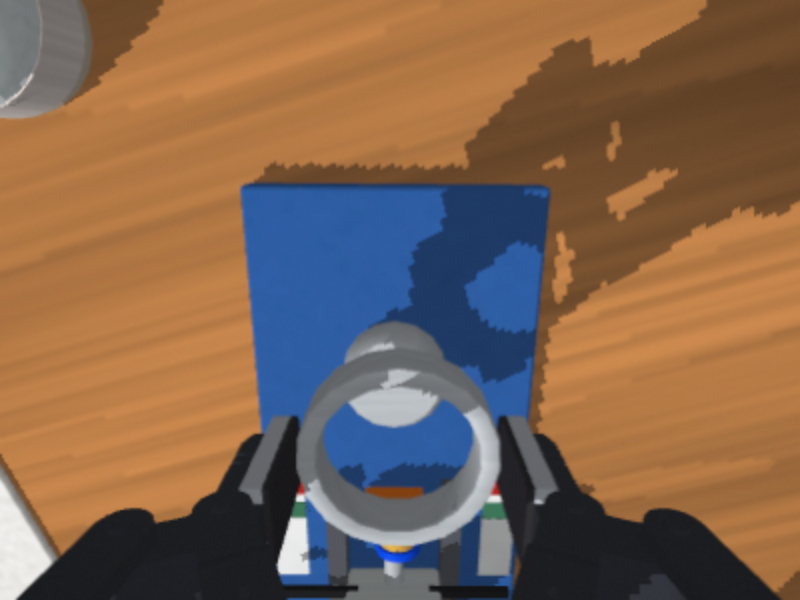

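The far plate edge is level in the view, so the yaw is aligned. The mandrel shows at crop (395,375), and I'll check its fore-aft offset from its visible edges.

Run:
```python
from h import *
im,i,s=snap("wrist");k=s["tool_pos"];y=s["ee_rot"][2]
ic=(-np.array(i["R"]).T@i["t"])[:2]; T=ic-np.array([np.cos(y),np.sin(y)])*.0839  # TCP from fixed hand-eye
X=np.array([np.cos(y),np.sin(y)]);Y=np.array([np.sin(y),-np.cos(y)])
h=cv2.cvtColor(im,cv2.COLOR_RGB2HSV)
for col in (250,254): 
    v=h[180:260,col].astype(int);print(col,[ (180+j,v[j,0],v[j,1],v[j,2]) for j in list(range(6,16))+list(range(58,68))])
for dx in (-.002,0,.002,.004):
    c=T+X*dx-Y*.001
    print(dx,"back bottom/back mid/ top back",[proj(i,[[*(c+X*rr),z]])[0].round(1).tolist() for rr,z in((.02,.012),(.02,.022),(.017,.026))],"front top",proj(i,[[*(c-X*.017),.026]])[0].round(1),"front22",proj(i,[[*(c-X*.02),.022]])[0].round(1))
    e=c+X*.07;print("plate far edge row",proj(i,[[*e,.012]])[0].round(1))
b=h[100:200,200];print("far edge",[100+j for j in range(100) if 105<b[j,0]<125 and b[j,1]>120][:1])
```

```text
250 [(186, np.int64(108), np.int64(176), np.int64(100)), (187, np.int64(108), np.int64(177), np.int64(101)), (188, np.int64(108), np.int64(177), np.int64(101)), (189, np.int64(108), np.int64(179), np.int64(101)), (190, np.int64(108), np.int64(165), np.int64(102)), (191, np.int64(110), np.int64(88), np.int64(102)), (192, np.int64(105), np.int64(15), np.int64(104)), (193, np.int64(102), np.int64(12), np.int64(105)), (194, np.int64(105), np.int64(14), np.int64(109)), (195, np.int64(115), np.int64(14), np.int64(111)), (238, np.int64(103), np.int64(12), np.int64(193)), (239, np.int64(106), np.int64(14), np.int64(196)), (240, np.int64(107), np.int64(12), np.int64(194)), (241, np.int64(107), np.int64(12), np.int64(194)), (242, np.int64(110), np.int64(25), np.int64(187)), (243, np.int64(109), np.int64(97), np.int64(166)), (244, np.int64(108), np.int64(181), np.int64(163)), (245, np.int64(108), np.int64(183), np.int64(162)), (246, np.int64(108), np.int64(183), np.int64(162)), (247, np.int64(108), np.int64(184), np.int64(161))]
254 [(186, np.int64(108), np.int64(179), np.int64(100)), (187, np.
[... 938 characters left out ...]
.int64(181), np.int64(162))]
-0.002 back bottom/back mid/ top back [[253.4, 193.8], [253.3, 198.2], [253.3, 204.0]] front top [253.3 245.8] front22 [253.4 246.6]
plate far edge row [253.3 126.7]
0 back bottom/back mid/ top back [[253.4, 191.3], [253.3, 195.6], [253.3, 201.4]] front top [253.3 243.5] front22 [253.4 244.3]
plate far edge row [253.3 123.8]
0.002 back bottom/back mid/ top back [[253.4, 188.8], [253.3, 193.0], [253.3, 198.8]] front top [253.3 241.1] front22 [253.4 242. ]
plate far edge row [253.3 120.9]
0.004 back bottom/back mid/ top back [[253.4, 186.3], [253.3, 190.4], [253.3, 196.2]] front top [253.3 238.7] front22 [253.4 239.7]
plate far edge row [253.3 117.9]
far edge [122]
```

Emit:
play_rows --targets '[0.05,-0.1,0.5,0,0,0,1,0,0,0,0.8,0,0,0,0.3,0,0,0,0.3,0,0,0,0.3,0,0,0,0.3,0,0,0,0,0]'

```text
t: 10.4
tool_pos: [0.6125, -0.1609, 0.0259]
ee_rot: [3.141, 0.001, -0.284]
force: [0.8, -0.2, -1.3]
opening: 0.68
finger_force: 21.6
```

Emit:
play_rows --targets '[0,0,0.3,0,0,0,0.3,0,0,0,0.3,0,0,0,0.2,0,0,0,0.1,0,0,0,0,0]'

```text
t: 11.0
tool_pos: [0.6127, -0.1609, 0.0141]
ee_rot: [3.141, 0.0, -0.284]
force: [-0.4, -1.4, -0.1]
opening: 0.675
finger_force: 21.6
```

Emit:
play_rows --targets '[0,0,0.05,0,0,0,0.05,0,0,0,0,0]'

```text
t: 11.3
tool_pos: [0.6129, -0.1609, 0.0135]
ee_rot: [-3.142, -0.0, -0.284]
force: [-0.2, -0.8, 0.6]
opening: 0.676
finger_force: 21.6
```

Emit:
play_rows --targets '[0,0,0,0,0,0,0,0,0,0,0,0]' --claw 5.9

```text
t: 11.6
tool_pos: [0.6127, -0.1609, 0.0133]
ee_rot: [3.142, 0.0, -0.284]
force: [0.6, -0.1, -0.1]
opening: 0.69
finger_force: 2.8
```

Emit:
play_rows --targets '[0,0,0,0,0,0,0,0,0,0,0,0]' --claw 6.6

```text
t: 11.9
tool_pos: [0.6128, -0.1609, 0.0134]
ee_rot: [-3.142, -0.0, -0.284]
force: [-0.3, -0.1, 0.1]
opening: 0.772
finger_force: 0.0
```

Emit:
play_rows --targets '[0,0,-0.5,0,0,0,-1,0,0,0,-2,0,0,0,-3,0,0,0,-3,0,0,0,-3,0,0,0,-1.5,0,0,0,0,0]' --claw 7.0

```text
t: 12.7
tool_pos: [0.6145, -0.1611, 0.1575]
ee_rot: [-3.14, -0.006, -0.283]
force: [0.3, -1.1, -0.1]
opening: 0.821
finger_force: 0.0
```

Run:
```python
from h import *
im,i,s=snap("wrist");print({k:np.round(s[k],4) for k in ["t","tool_pos","ee_rot","opening","force"]})
ds=nets.silhouettes("wrist","bangle");print([(d["p"],d["bbox"]) for d in ds][:2])
rp,rf=fitring(i,ds[0]["region"],(.6132,-.162),.012);print("ring",rp,rf,totool(s,rp))
p,f=fitpress(im,i);print("press",p,np.degrees(p[2]),f,totool(s,p[:2]))
h=p[:2]-.075*np.array([np.cos(p[2]),np.sin(p[2])]);print("handle",h,totool(s,h))
hh=cv2.cvtColor(im,cv2.COLOR_RGB2HSV);m=cv2.inRange(hh,(115,180,100),(130,255,255))
x,y=np.int32(proj(i,[[*rp,.02]])[0])
cv2.imwrite("pics/q1.png",cv2.resize(im[y-70:y+140,x-140:x+140],(800,600))[:,:,::-1])
```

```text
{'t': np.float64(12.7), 'tool_pos': array([ 0.6145, -0.1611,  0.1575]), 'ee_rot': array([-3.1403, -0.0061, -0.2834]), 'opening': np.float64(0.8211), 'force': array([ 0.306 , -1.0855, -0.1323])}
[(0.71, [0.4951, 0.4927, 0.0988, 0.1547])]
ring [ 0.61228552 -0.16102838] -0.8277153558052435 [-0.21  0.05]
press [ 0.56440601 -0.14779402 -0.29136124] -16.693769228694308 -0.9757416908320321 [-5.18  0.12]
handle [ 0.49256698 -0.12624979] [-12.68   0.06]
```

View pics/q1.png

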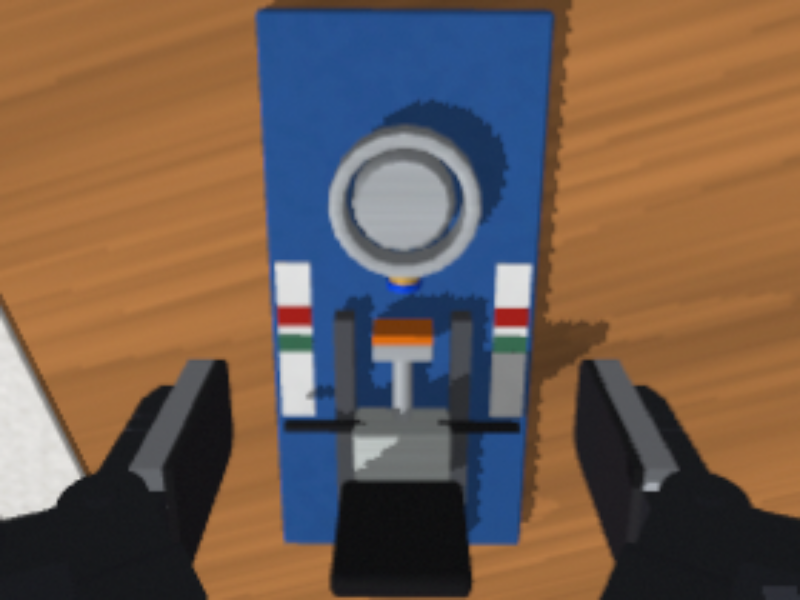

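The bangle is flat on the mandrel at crop (403,200), with the stone at (403,285) squarely facing the pad at (403,335). I shut the fingers, go back over the handle and come down behind it.

Emit:
play_rows --targets '[-0.5,0,0,0,-1.5,0,0,0,-2.5,0.1,0,0,-3,0,0,0,-3,0,0,0,-2.5,0,0,0,-1.5,0,0,0,-1,0,0,0,0,0,0,0]' --claw 0

```text
t: 13.7
tool_pos: [0.4624, -0.1183, 0.1531]
ee_rot: [3.141, 0.001, -0.283]
force: [0.6, -0.8, -0.4]
opening: 0.002
finger_force: 0.0
```

Run:
```python
from h import *
im,i,s=snap("wrist");print({k:np.round(s[k],4) for k in ["t","tool_pos","ee_rot","opening","force"]})
p,f=fitpress(im,i);print("press",p,np.degrees(p[2]),f,totool(s,p[:2]))
h=p[:2]-.075*np.array([np.cos(p[2]),np.sin(p[2])]);print("handle",totool(s,h))
ds=nets.silhouettes("wrist","handle")
for d in ds[:2]: print(d["p"],np.array(d["bbox"])*[512,384,512,384])
```

```text
{'t': np.float64(13.7), 'tool_pos': array([ 0.4624, -0.1183,  0.1531]), 'ee_rot': array([ 3.1415e+00,  8.0000e-04, -2.8340e-01]), 'opening': np.float64(0.0023), 'force': array([ 0.6488, -0.829 , -0.3762])}
press [ 0.56734863 -0.14790611 -0.29509309] -16.90758834342497 -0.983093474919659 [10.9  -0.09]
handle [ 3.4  -0.18]
0.97 [255.0272 128.1024  96.512   92.0064]
```

Emit:
play_rows --targets '[0,0,1,0,0,0,2,0,0,0,3,0,0,0,2.5,0,0,0,1.5,0,0,0,0.5,0,0,0,0,0]'

```text
t: 14.5
tool_pos: [0.4633, -0.1187, 0.0472]
ee_rot: [3.14, 0.002, -0.284]
force: [0.2, -0.0, 0.4]
opening: 0.001
finger_force: 0.0
```

Emit:
play_rows --targets '[0.3,0,0,0,0.5,0,0,0,0.3,0,0,0,0.2,0,0,0,0.1,0,0,0,0,0,0,0,0,0,0,0]'

```text
t: 15.2
tool_pos: [0.477, -0.1224, 0.0483]
ee_rot: [3.142, 0.0, -0.284]
force: [0.6, -0.8, -1.0]
opening: -0.002
finger_force: 0.0
```

Emit:
play_rows --targets '[0.1,0,0,0,0.1,0,0,0,0,0,0,0]'

```text
t: 15.5
tool_pos: [0.4792, -0.123, 0.0483]
ee_rot: [3.142, -0.0, -0.284]
force: [-0.9, -0.4, 0.3]
opening: -0.002
finger_force: 0.0
```

Emit:
play_rows --targets '[0.1,0,0,0,0.1,0,0,0,0,0,0,0]'

```text
t: 15.8
tool_pos: [0.4809, -0.1236, 0.0483]
ee_rot: [3.141, 0.0, -0.284]
force: [-1.1, 0.9, 1.5]
opening: -0.003
finger_force: 0.0
```

Emit:
play_rows --targets '[0.1,0,0,0,0.1,0,0,0,0,0,0,0]'

```text
t: 16.1
tool_pos: [0.4823, -0.124, 0.0483]
ee_rot: [3.141, 0.001, -0.284]
force: [-4.6, 1.8, 4.0]
opening: 0.004
finger_force: 0.0
```

Contact is felt. I push on gently.

Emit:
play_rows --targets '[0.2,0,0,0,0.2,0,0,0,0.2,0,0,0,0.2,0,0,0,0.2,0,0,0,0.2,0,0,0,0,0,0,0]'

```text
t: 16.8
tool_pos: [0.4935, -0.1275, 0.0482]
ee_rot: [3.141, 0.002, -0.284]
force: [-5.5, 2.8, 5.0]
opening: -0.004
finger_force: 0.0
```

```bash
cat >> h.py <<'E'
def scale(im,i,x=None):
    # colours along both scales, in press x relative to seat-derived frame, z=plate top
    h=cv2.cvtColor(im,cv2.COLOR_RGB2HSV);out=[]
    P=np.array([.613,-.161]);w=np.radians(-16.4);X=np.array([np.cos(w),np.sin(w)]);Y=np.array([-X[1],X[0]])
    for sgn in(1,-1):
      for v in (.040,.044,.048):
        u=np.arange(-.13,-.01,.0005);W=P+u[:,None]*X+sgn*v*Y
        px=np.int32(np.round(proj(i,np.c_[W,np.full(len(u),.0125)])))
        L=''
        for c,rw in px:
            if not(0<=c<512 and 0<=rw<384): L+='-';continue
            H,S,V=h[rw,c]
            L+='G' if S>70 and 45<H<90 else 'R' if S>110 and (H<8 or H>170) else 'K' if V<40 else 'B' if S>110 and 100<H<128 else 'w'
        out.append((sgn*v,L))
    return out
E
python3 - <<'E'
from h import *
im,i,s=snap("wrist");print({k:np.round(s[k],4) for k in ["t","tool_pos","force"]})
for o in scale(im,i): print(o)
E
```

```text
{'t': np.float64(16.8), 'tool_pos': array([ 0.4935, -0.1275,  0.0482]), 'force': array([-5.4926,  2.7686,  4.988 ])}
(0.04, 'BBBBBBBBBBBBBBBBBBBBBBBBBBBBBBBBBBBBBBBBBBBBBBBBBBBBBBBBBBBBBwwwwwwwwwwwwwwwwwwwwwwwKKKKKKKwwwwwwwwwwwwwwwwwwwwwwwwwwwwwwwwwGGGGGGGGGGGGGGGGwwwwwwwwwRRRRRRRRRRRRRRRRwwwwwwwwwwwwwwwwwwwwwwwwwwwwwwwwwwwwwwwwBBBBBBBBBBBBBBBBBBBBBBBBBBBBBBBBBBB')
(0.044, 'BBBBBBBBBBBBBBBBBBBBBBBBBBBBBBBBBBBBBBBBBBBBBBBBBBBBBBBBBBBBBwwwwwwwwwwwwwwwwwwwwwwwKKKKKKKwwwwwwwwwwwwwwwwwwwwwwwwwwwwwwwwwGGGGGGGGGGGGGGGGwwwwwwwwwRRRRRRRRRRRRRRRRRwwwwwwwwwwwwwwwwwwwwwwwwwwwwwwwwwwwwwwwBBBBBBBBBBBBBBBBBBBBBBBBBBBBBBBBBBB')
(0.048, 'BBBBBBBBBBBBBBBBBBBBBBBBBBBBBBBBBBBBBBBBBBBBBBBBBBBBBBBBBBBBBwwwwwwwwwwwwwwwwwwwwwwwKKKKKwKwwwwwwwwwwwwwwwwwwwwwwwwwwwwwwwwwwGGGGGGGGGGGGGGGwwwwwwwwwRRRRRRRRRRRRRRRRRwwwwwwwwwwwwwwwwwwwwwwwwwwwwwwwwwwwwwwwBBBBBBBBBBBBBBBBBBBBBBBBBBBBBBBBBBB')
(-0.04, 'BBBBBBBBBBBBBBBBBBBBBBBBBBBBBBBBBBBBBBBBBBBBBBBBBBBBBBBBBBBBBwwwwwwwwwwwwwwwwwwwwwwKKKKKKKKKwwwwwwwwwwwwwwwwwwwwwwwwwwwwwwwwGGGGGGGGGGGGGGGwwwwwwwwwRRRRRRRRRRRRRRRRRwwwwwwwwwwwwwwwwwwwwwwwwwwwwwwwwwwwwwwwBBBBBBBBBBBBBBBBBBBBBBBBBBBBBBBBBBBB')
(-0.044, 'BBBBBBBBBBBBBBBBBBBBBBBBBBBBBBBBBBBBBBBBBBBBBBBBBBBBBBBBBBBBwwwwwwwwwwwwwwwwwwwwwwwKKKKKKKKKwwwwwwwwwwwwwwwwwwwwwwwwwwwwwwwwGGGGGGGGGGGGGGGwwwwwwwwwRRRRRRRRRRRRRRRRRwwwwwwwwwwwwwwwwwwwwwwwwwwwwwwwwwwwwwwwBBBBBBBBBBBBBBBBBBBBBBBBBBBBBBBBBBBB')
(-0.048, 'BBBBBBBBBBBBBBBBBBBBBBBBBBBBBBBBBBBBBBBBBBBBBBBBBBBBBBBBBBBBwwwwwwwwwwwwwwwwwwwwwwwKKKKKKKKKwwwwwwwwwwwwwwwwwwwwwwwwwwwwwwwwGGGGGGGGGGGGGGGwwwwwwwwwRRRRRRRRRRRRRRRRRwwwwwwwwwwwwwwwwwwwwwwwwwwwwwwwwwwwwwwwBBBBBBBBBBBBBBBBBBBBBBBBBBBBBBBBBBBB')
```

The scale reads clearly: the pointer's front edge is at about 10 to 11 mm. It needs roughly 19 mm more.

Emit:
play_rows --targets '[0.2,0,0,0,0.2,0,0,0,0.2,0,0,0,0.2,0,0,0,0.2,0,0,0,0.2,0,0,0,0.2,0,0,0,0,0,0,0,0,0,0,0]'

```text
t: 17.75
tool_pos: [0.5051, -0.1313, 0.048]
ee_rot: [3.141, 0.004, -0.285]
force: [-10.2, 5.8, 10.8]
opening: 0.005
finger_force: 0.0
```

Run:
```python
from h import *
im,i,s=snap("wrist");print({k:np.round(s[k],4) for k in ["t","tool_pos","force","ee_rot"]})
for o in scale(im,i)[1::3]: print(o[0],o[1][60:190],o[1].rfind('K'),o[1].find('G'),o[1].find('R'))
```

```text
{'t': np.float64(17.75), 'tool_pos': array([ 0.5051, -0.1313,  0.048 ]), 'force': array([-10.1916,   5.7988,  10.7867]), 'ee_rot': array([ 3.1406,  0.0044, -0.2846])}
0.044 BwwwwwwwwwwwwwwwwwwwwwwwwwwwwwwwwwwwwwwwwwwwwwwwwKKKKKKKwwwwwwwwGGGGGGGGGGGGGGGwwwwwwwwwRRRRRRRRRRRRRRRRRwwwwwwwwwwwwwwwwwwwwwwwww 115 124 148
-0.044 wwwwwwwwwwwwwwwwwwwwwwwwwwwwwwwwwwwwwwwwwwwwwwwwKKKKKKKKwwwwwwwwGGGGGGGGGGGGGGwwwwwwwwwRRRRRRRRRRRRRRRRRwwwwwwwwwwwwwwwwwwwwwwwwww 115 124 147
```

Emit:
play_rows --targets '[0.2,0,0,0,0.2,0,0,0,0.2,0,0,0,0.1,0,0,0,0,0,0,0,0,0,0,0]'

```text
t: 18.4
tool_pos: [0.5105, -0.1333, 0.0479]
ee_rot: [3.14, 0.007, -0.285]
force: [-14.3, 6.0, 12.5]
opening: 0.005
finger_force: 0.0
```

Run:
```python
from h import *
im,i,s=snap("wrist");print({k:np.round(s[k],4) for k in ["t","tool_pos","force","ee_rot"]})
for o in scale(im,i)[1::3]: print(o[0],o[1][60:190],o[1].rfind('K'),o[1].find('G'),o[1].find('R'))
```

```text
{'t': np.float64(18.4), 'tool_pos': array([ 0.5105, -0.1333,  0.0479]), 'force': array([-14.3047,   5.961 ,  12.493 ]), 'ee_rot': array([ 3.14  ,  0.0066, -0.285 ])}
0.044 BBwwwwwwwwwwwwwwwwwwwwwwwwwwwwwwwwwwwwwwwwwwwwwwwwwwwwwwwwwwKKKKKKKGGGGGGGGGGGGGwwwwwwwwRRRRRRRRRRRRRRRRRwwwwwwwwwwwwwwwwwwwwwwwww 126 127 148
-0.044 wwwwwwwwwwwwwwwwwwwwwwwwwwwwwwwwwwwwwwwwwwwwwwwwwwwwwwwwwwwKKKKKKKKGGGGGGGGGGGGwwwwwwwwwRRRRRRRRRRRRRRRRwwwwwwwwwwwwwwwwwwwwwwwwww 126 127 148
```

Emit:
play_rows --targets '[0.1,0,0,0,0.1,0,0,0,0.05,0,0,0,0,0,0,0,0,0,0,0,0,0,0,0]'

```text
t: 19.05
tool_pos: [0.5125, -0.134, 0.0479]
ee_rot: [3.14, 0.007, -0.285]
force: [-16.0, 6.0, 14.1]
opening: -0.002
finger_force: 0.0
```

Run:
```python
from h import *
im,i,s=snap("wrist");print({k:np.round(s[k],4) for k in ["t","tool_pos","force","ee_rot"]})
for o in scale(im,i)[1::3]: print(o[0],o[1][60:190],o[1].rfind('K'),o[1].find('G'),o[1].find('R'))
cv2.imwrite("pics/f1.png",cv2.resize(im[0:300,56:456],(800,600))[:,:,::-1])
```

```text
{'t': np.float64(19.05), 'tool_pos': array([ 0.5125, -0.134 ,  0.0479]), 'force': array([-15.9888,   6.0228,  14.1456]), 'ee_rot': array([ 3.1399,  0.0071, -0.2851])}
0.044 BwwwwwwwwwwwwwwwwwwwwwwwwwwwwwwwwwwwwwwwwwwwwwwwwwwwwwwwwwwwwwwwKKKKKKKKKGGGGGGGwwwwwwwwRRRRRRRRRRRRRRRRRwwwwwwwwwwwwwwwwwwwwwwwww 132 133 148
-0.044 wwwwwwwwwwwwwwwwwwwwwwwwwwwwwwwwwwwwwwwwwwwwwwwwwwwwwwwwwwwwwwwKKKKKKKKKGGGGGGGwwwwwwwwwRRRRRRRRRRRRRRRRwwwwwwwwwwwwwwwwwwwwwwwwww 131 132 148
```

View pics/f1.png

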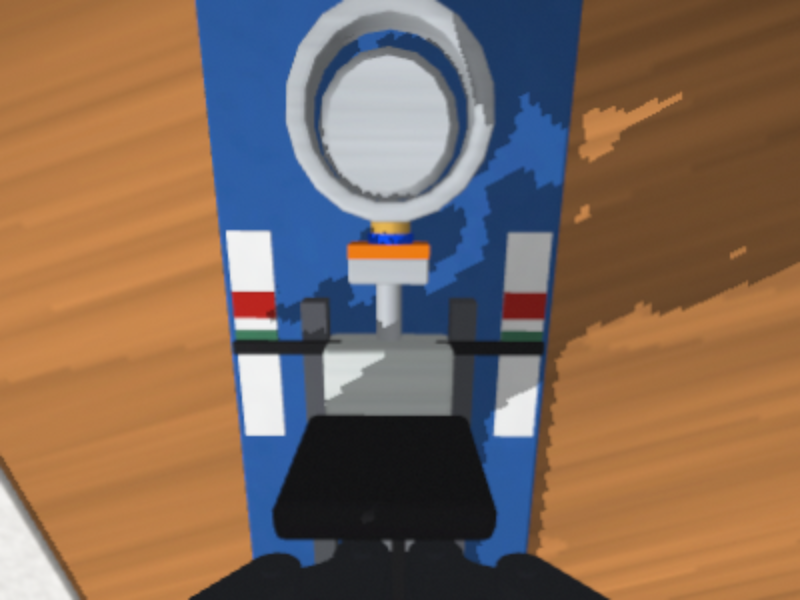

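The pad clamps the setting squarely, and the front edges of both pointers (crop row 341) are in the middle of the green at about 30 mm. The push is steady, so I hand in.

```bash
python3 -c "
from station import r
print(r.hand_in())"
```

```text
the job is handed in; nothing more can be done
None
```

The blue-stone bangle sits flat over the mandrel with the pad clamping its setting, and the handle is held at about 30 mm, mid-green; the job was handed in at about 19 s, with no verdict returned.

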